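Make up the wax kit for one casting tree

TASK

Make up the kit for one casting tree in the divided tray: stand the whole pouring cup, stem up, in the small compartment, lay the full-length runner bar in the long one, and put one complete six-post gate frame, posts up, in each of the two equal compartments, every piece resting flat on the tray's floor. Leave the broken and cut-off pieces (the cup without a stem, the short runner stub, the half frame), the flask and the scrap tub where they are. Wax is brittle: set each piece down, do not drop it.

Things in the scene. Friction and masses are not known exactly. Their poses are not given: they have to be found in the camera images.
- tray: White divided tray fixed to the bench, turned any way: 254 (x) by 144 (y) by 16 mm high; floor, walls, dividers 4 mm thick. Origin: centre of underside, z up. Clear inside sizes (x by y) and centres (x, y) in mm: long compartment 172 by 66 at (-37, +35); small one 70 by 66 at (+88, +35); two equal ones 121 by 66 at (-62.5, -35) and (+62.5, -35).
- pouring_cup: Whole pouring cup of dull green wax, standing mouth down: a cone 50 mm across at the foot narrowing over 26 mm of height, with a round stem 22 mm across on top from 28 to 46 mm above the bench. Origin at the centre of its foot, z up along the stem. About 45 g.
- runner: Full-length runner bar of the same wax, 150 mm long (its x) with a square section 24 by 24 mm, lying flat. Origin at the very centre of the bar, 12 mm above the bench. About 85 g.
- gate_frame_a: Complete gate frame of the same wax, posts up: a flat rectangle 86 (x) by 36 mm (y) of bars 8 mm wide and high, with six square posts 8 mm thick, three along each long side, rising to 28 mm. Posts are flush with the long sides: grip it 36 mm wide across y, on the middle pair of posts. Origin at the centre of its underside. About 30 g.
- gate_frame_b: A second complete gate frame, exactly like the first (86 by 36 by 28 mm, six posts up; same origin and axes); either frame may go in either equal compartment.
- broken_cup: Pouring cup whose stem has broken off: only the hollow cone, 50 mm across at the foot, 25 mm high, with an open hole at the top. Origin at the centre of its foot. To be left.
- runner_stub: Sawn-off runner stub, 48 mm long (its x), section 24 by 24 mm. Origin at the centre of its underside. To be left.
- half_frame: Broken half of a gate frame, U-shaped, 43 (its x) by 36 mm, with only two posts, both at its -x end, 28 mm high. Origin at the centre of the underside. To be left.
- flask: Bystander: perforated steel casting flask, 64 mm across, on a round black rubber base 84 mm across; 104 mm high in all. Origin at the centre of its underside. It stands loose on the bench.
- scrap_tub: Bystander: clear plastic tub with wax scraps in it, 120 (its x) by 90 by 45 mm high. Origin at the centre of its underside. It stands loose on the bench.

How it is judged:
At the end, for the whole second after the job is handed in: Each piece is within this of its compartment's centre (along, across the tray): cup 14, 12 mm; runner 16, 24 mm and 0.35 rad of the tray's length; one frame per equal compartment 22, 18 mm. Cup and frames upright to 0.12 rad; all within 4 mm of resting on the floor, released, at rest (x of pouring_cup in the frame of tray between 0.074 and 0.102 m and y of pouring_cup in the frame of tray between 0.023 and 0.047 m and x of runner in the frame of tray between -0.053 and -0.021 m and y of runner in the frame of tray between 0.011 and 0.059 m and (((x of gate_frame_a in the frame of tray between -0.0845 and -0.0405 m and y of gate_frame_a in the frame of tray between -0.053 and -0.017 m) and (x of gate_frame_b in the frame of tray between 0.0405 and 0.0845 m and y of gate_frame_b in the frame of tray between -0.053 and -0.017 m)) or ((x of gate_frame_a in the frame of tray between 0.0405 and 0.0845 m and y of gate_frame_a in the frame of tray between -0.053 and -0.017 m) and (x of gate_frame_b in the frame of tray between -0.0845 and -0.0405 m and y of gate_frame_b in the frame of tray between -0.053 and -0.017 m))) and z of each of pouring_cup, gate_frame_a, gate_frame_b in the frame of tray below 0.008 m and z of runner in the frame of tray below 0.02 m and angle between each of pouring_cup, gate_frame_a, gate_frame_b's own z axis and vertical below 0.12 rad and angle between the x axis of runner and the x axis of tray, either way round below 0.35 rad and contact force between each of pouring_cup, runner, gate_frame_a, gate_frame_b and the fingers below 0.05 N and linear speed of each of pouring_cup, runner, gate_frame_a, gate_frame_b below 0.02 m/s); the robot touches nothing.
It fails at once if a broken or cut-off piece is shifted by more than 25 mm (distance of any of broken_cup, runner_stub, half_frame from where it was at the start of the episode above 0.025 m).
It fails at once if the flask or the scrap tub is shifted by more than 25 mm (distance of any of flask, scrap_tub from where it was at the start of the episode above 0.025 m).
It fails at once if a kit piece is dropped (out of the fingers and faster than 0.7 m/s, a fall of about 25 mm) ((contact force between pouring_cup and the fingers below 0.01 N and linear speed of pouring_cup above 0.7 m/s) or (contact force between runner and the fingers below 0.01 N and linear speed of runner above 0.7 m/s) or (contact force between gate_frame_a and the fingers below 0.01 N and linear speed of gate_frame_a above 0.7 m/s) or (contact force between gate_frame_b and the fingers below 0.01 N and linear speed of gate_frame_b above 0.7 m/s)).
It also fails if it takes over 106 s, if anything falls off the work surface, if the arm or the gripper's body presses on something with over 40 N, if the wrist force passes 120 N, or if a joint passes its speed limit or range.

ROBOT

A 6-joint arm with a two-finger parallel gripper is mounted at the origin on the work surface. World frame = base frame: x ahead of the robot, y to its left, z up, the work surface at z = 0. Lengths are in m, angles in rad, forces in N, time in s.
With the tool pointing down it reaches from about 0.35 to 0.975 m from the base axis. Payload 4.9 kg.
Tool frame: the origin (TCP) lies at the very end of the fingers, on their centre line; the grasp point (between the pads) lies 19 mm behind it; z points along the fingers, y is the line along which they close (so a half turn about z gives the same grasp; the last joint's range is limited). The gripper opens to 85 mm and grips with 20 to 120 N. Pads are 22 mm wide; open, the fingers measure 114 mm over their backs; the gripper's body (76 mm by 85 mm) begins 54 mm behind the grasp point. The pads swing forward as they close: fully open they stand 13 mm farther back than shut.
Start: joints at [-1.343, 0.053, 1.613, -0, 1.476, -0.119], TCP at [0.212, -0.588, 0.231] pointing down, gripper open.
Joint ranges: [-3.01, 3.01], [-1.01, 2.22], [0.06, 2.58], [-1.02, 4.17], [0.09, 2.62], [-3.14, 3.14]. Speed limits (rad/s): [2.57, 2.57, 3.14, 3.14, 3.14, 3.14].

INTERFACE

Orientations are given as a unit quaternion [w, x, y, z].
In Python, from plant import * gives the robot as it stands.
- The arm moves only by the tool jog_arm, never from a script. Its argument "moves" is a list that holds one entry, the list of rows, each a list of 7 numbers: the finger opening in cm, from 0 to 8.54, then the shift along the tool's x, y, z in cm, then the turn, a rotation vector about the tool's x, y, z in rad. A call has 1 to 20 rows; each row shifts and turns the commanded pose from where the row before left it, along the tool's axes as they then stand; what a row does not reach is not made up. A row lasts 1/12 s, in which the tool goes at most 41.7 mm and 7.16 degrees, less where a joint would pass 70% of its speed; a pose out of reach is approached as far as the arm can. A call is refused whole if a number of a shift passes 4.17 or a number of a turn 0.125, either way. A call with a gripper value outside its range is refused whole. The fingers move at their own pace and stop on an object; the grip force is fixed at half the most. Time passes only in rows, so rows that do not move let the fingers close. It gives the time, the measured TCP pose, the force, the opening and the grip force at its end, in the units of the state.
- state(): the state, without advancing time (a new reading comes with each control period).
- grab_frame(name): name is "side" or "top"; returns a dict with "color" (480x640x3 uint8, blue, green, red), "depth" (480x640 float32, m along the optical axis (not along the pixel's ray), 0 where there is no reading), "fx", "fy", "cx", "cy" (pixels), "R" (3x3) and "t" (3): a world point X has camera coordinates R X + t. Camera axes: x right, y down, z forward; pixel columns grow to the right and rows downward; lengths in m; the calibration is good to about 2 mm. A picture is of the moment at which its call begins.
- job_done(): hands the job in; it is judged then, once.
Trained networks look in a picture, given as the dict that the camera call returned (one of the last four; its "shot" number tells which), for a name from the list of things; names that differ only in an ending like _2 or _b are one class to them, and where a whole thing is asked for, a point or a joint stands for the part that bears it (a point fixed in the world has none). Each returns a list of dicts, best first, with "p" (0 to 1); they miss things now and then, are a little off and sometimes report something else, mostly with a low value. They report only what shows in the picture. A call takes as long as a camera call.
- recognise(name, picture): "rect" ([centre column, centre row, width, height] in pixels, round what is visible of it).
- regions_of(name, picture): "pixels" (480x640 bool, what is visible of it) and "rect" ([centre column, centre row, width, height] in pixels, round what is visible of it).
The state is a dict: "time": time; "joint_pos": joint angles; "joint_vel": joint speeds; "joint_efforts": joint torques, N m; "tool_pos": TCP position; "tool_rot": TCP orientation; "contact_force": force on the tool from outside, world axes, zero at the start; "ft_torque": the same for the moment, N m; "gripper_width": opening from 0.0 (shut) to 1.0 (fully open); "grasp_force": force on a finger pad.
Only numpy, scipy, OpenCV 4.12 (cv2) and the standard library are available. Lean on these libraries where they do the work, as an engineer would, in place of code of your own. Each camera call takes 0.05 s, during which the arm holds its last target. There are 200 camera calls.

## Working session

There is one attempt and no reset: what is moved stays moved. The work goes in short steps, Python scripts to look and compute and a tool call to move; the robot and the scene stay as the last step left them, time stands still between calls to the robot, and variables do not carry over. Pictures are saved under pics/ and viewed, at most 14 in all, crops included, and the job is handed in when it is done.

Besides the shell and the picture viewer there is one more tool, called as a command line: name --argument value ..., lists and objects as JSON in quotes. jog_arm: Moves the arm, as the interface text tells. Its arguments: {"type":"object","properties":{"moves":{"type":"array"}},"required":["moves"]}

```bash
ls; mkdir -p pics; cat > h.py <<'E'
from plant import *
import numpy as np, cv2
def cloud(f):
    d=f["depth"]; v,u=np.mgrid[:480,:640]
    P=np.stack([(u-f["cx"])/f["fx"]*d,(v-f["cy"])/f["fy"]*d,d],-1)
    W=(P-np.array(f["t"]))@np.array(f["R"]); W[d<=0]=np.nan
    return W
E
python3 - <<'E'
from h import *
s=state(); print(s)
for n in("top","side"):
    f=grab_frame(n); cv2.imwrite(f"pics/{n}0.png",f["color"]); W=cloud(f)
    R=np.array(f["R"]);print(n,"cam at",-R.T@np.array(f["t"]),"fwd",R[2],f["fx"])
    for o in "tray pouring_cup runner gate_frame_a broken_cup runner_stub half_frame flask scrap_tub".split():
        for r in regions_of(o,f)[:4]:
            m=r["pixels"]; p=W[m]; p=p[~np.isnan(p[:,0])]
            if len(p)<5: continue
            q=p[p[:,2]>0.003]; 
            if len(q)<5: continue
            rc=cv2.minAreaRect((q[:,:2]*1000).astype(np.float32))
            print(o,round(r["p"],2),np.round(r["rect"]),"med",np.round(np.median(q,0),3),"z95",round(np.percentile(q[:,2],95),3),"rect",np.round(rc[0]),np.round(rc[1]),round(rc[2],1))
E
```

```text
pics
{'time': 0.0, 'joint_pos': array([-1.34296424e+00,  5.33448881e-02,  1.61429619e+00, -1.89703231e-07,
        1.47598764e+00, -1.19025302e-01]), 'joint_vel': array([-0.00147917,  0.00034527,  0.00111993,  0.00096405, -0.0018594 ,
        0.00085538]), 'joint_efforts': array([-6.24110453e-04, -3.93681800e+01, -3.70178998e+01, -2.64134751e-04,
        7.09562548e-03,  1.08489036e-06]), 'tool_pos': array([ 0.21230935, -0.58717505,  0.23006913]), 'tool_rot': array([-1.01652111e-03,  9.84998389e-01,  1.72560534e-01, -5.54513751e-05]), 'contact_force': array([-0.42699962, -0.12314928,  0.68198917]), 'ft_torque': array([0.01766968, 0.02489713, 0.00143371]), 'grasp_force': 0.0, 'gripper_width': 0.9992209550861422}
top cam at [ 0.40019072 -0.06622998  1.13533406] fwd [ 0.14700524 -0.00922386 -0.98909271] 547.3741749509678
pouring_cup 0.86 [367. 252.  20.  21.] med [ 0.554 -0.174  0.018] z95 0.048 rect [ 558. -177.] [47. 47.] 43.7
runner 0.94 [318. 309.  12.  74.] med [ 0.435 -0.069  0.024] z95 0.027 rect [435. -68.] [ 22. 144.] 86.7
runner 0.44 [427. 252.  19.  26.] med [ 0.546 -0.297  0
[... 1606 characters left out ...]
079  0.021] z95 0.025 rect [438. -69.] [ 32. 149.] 87.9
gate_frame_a 0.88 [393. 249.  44.  32.] med [ 0.688 -0.098  0.009] z95 0.028 rect [689. -94.] [87. 42.] 12.1
gate_frame_a 0.59 [260. 312.  59.  34.] med [ 0.435 -0.247  0.008] z95 0.028 rect [ 435. -244.] [86. 40.] 19.4
broken_cup 0.52 [384. 218.  21.  21.] med [0.689 0.017 0.013] z95 0.024 rect [691.  23.] [45. 43.] 36.6
half_frame 0.49 [321. 237.  23.  20.] med [ 0.563 -0.051  0.008] z95 0.028 rect [556. -40.] [42. 42.] 87.9
flask 0.67 [407. 382.  56.  83.] med [ 0.665 -0.451  0.059] z95 0.103 rect [ 665. -436.] [74. 83.] 58.0
scrap_tub 0.69 [240. 408.  98.  93.] med [ 0.417 -0.439  0.019] z95 0.044 rect [ 417. -442.] [120.  94.] 18.5
```

```bash
python3 - <<'E'
from h import *
def rect(q):
    rc=cv2.minAreaRect((q[:,:2]*1000).astype(np.float32)); b=cv2.boxPoints(rc); e=b[1]-b[0]; g=b[2]-b[1]
    l=e if np.hypot(*e)>np.hypot(*g) else g
    return np.round(rc[0],1),np.round(rc[1],1),"long axis deg",round(np.degrees(np.arctan2(l[1],l[0]))%180,1)
F={n:grab_frame(n) for n in("top","side")}
C={n:cloud(F[n]) for n in F}
cv2.imwrite("pics/both.png",np.hstack([cv2.resize(F["top"]["color"],(400,300)),cv2.resize(F["side"]["color"],(400,300))]))
cv2.imwrite("pics/t2.png",cv2.resize(F["top"]["color"][130:400,120:540],None,fx=1.9,fy=1.9,interpolation=cv2.INTER_CUBIC))
for n in F:
    W=C[n]; hsv=cv2.cvtColor(F[n]["color"],cv2.COLOR_BGR2HSV)
    m=(W[...,1]>0.12)&(W[...,1]<0.48)&(W[...,2]>0.009)&(W[...,2]<0.025)&(W[...,0]>.3)&(W[...,0]<.75)
    k,l,st,_=cv2.connectedComponentsWithStats(cv2.dilate(m.astype(np.uint8),np.ones((3,3))))
    i=1+np.argmax(st[1:,4]); q=W[m&(l==i)]
    print(n,"tray rim",len(q),np.round(np.median(q,0),3),rect(q))
    if n=="top":
        # top-view occupancy in the tray frame
        c,_,_,=None,None,None
    for o,cx,cy,zl in(("cupstem",.558,-.177,.036),("cup",.558,-.177,.006),("runner",.436,-.068,.02),("A",.433,-.244,.004),("Apost",.433,-.244,.022),("B",.689,-.094,.004),("Bpost",.689,-.094,.022),("half",.556,-.04,.004),("broken",.69,.026,.004),("stub",.547,-.299,.006)):
        r=.05 if o!="runner" else .09
        m=(np.abs(W[...,0]-cx)<r)&(np.hypot((W[...,1]-cy),0)<.055)&(W[...,2]>zl)&(W[...,2]<.06)
        q=W[m]; 
        if len(q)>4: print(n,o,len(q),"z95",round(np.percentile(q[:,2],95),4),*rect(q))
E
```

```text
top tray rim 1883 [0.493 0.295 0.016] (array([487.2, 286.6]), array([267.8, 145. ]), 'long axis deg', np.float32(51.9))
top cupstem 99 z95 0.0485 [ 557.6 -176.6] [20.1 21.3] long axis deg 132.6
top cup 397 z95 0.0472 [ 567.9 -188.9] [47.5 98. ] long axis deg 131.2
top runner 845 z95 0.0276 [436.2 -68.9] [ 23.6 147. ] long axis deg 177.4
top A 503 z95 0.0287 [ 432.5 -244.7] [108.5  98.1] long axis deg 89.9
top Apost 103 z95 0.0303 [ 434. -244.] [85.5 36.1] long axis deg 20.0
top B 473 z95 0.0292 [689. -93.] [108.7  97.9] long axis deg 88.6
top Bpost 99 z95 0.0307 [687.  -92.6] [85.5 36. ] long axis deg 11.7
top half 299 z95 0.0278 [555.2 -40.5] [108.4  94.8] long axis deg 88.6
top broken 428 z95 0.0256 [690.3  25.5] [108.7  99.2] long axis deg 89.9
top stub 321 z95 0.027 [ 545.1 -313.6] [57.9 65. ] long axis deg 93.8
side tray rim 1087 [0.494 0.28  0.014] (array([488.5, 287.2]), array([275.3, 150.9]), 'long axis deg', np.float32(51.4))
side cupstem 117 z95 0.0472 [ 557.9 -177.1] [20.4 24.7] long axis deg 108.1
side cup 460 z95 0.0464 [ 557. -183.] [39.2 47.4] long axis deg 160.7
side runner 632 z95 0.0252 [437.3 -69.2] [ 29.6 149.8] long axis deg 179.1
side A 701 z95 0.028 [ 438.4 -253.5] [86.2 58.4] long axis deg 19.3
side Apost 146 z95 0.0296 [ 435.6 -245.8] [85.9 37.9] long axis deg 20.5
side B 550 z95 0.0277 [ 690.7 -103.6] [87.9 64.8] long axis deg 10.8
side Bpost 113 z95 0.0291 [688.  -93.2] [88.1 39.9] long axis deg 13.4
side half 248 z95 0.0272 [540.  -48.1] [86.6 48.6] long axis deg 20.3
side broken 276 z95 0.025 [689.9  24. ] [45.3 42.2] long axis deg 33.7
side stub 496 z95 0.0253 [ 548.6 -299.5] [27.7 48. ] long axis deg 165.9
```

View pics/t2.png

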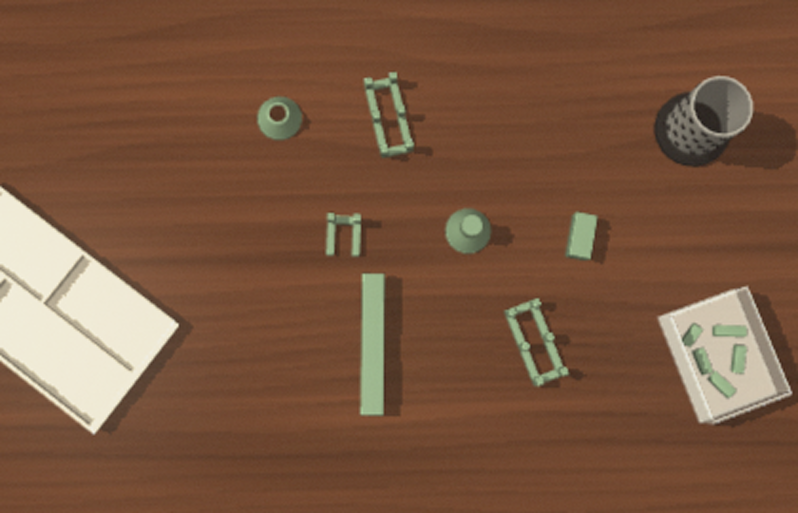

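View pics/side0.png

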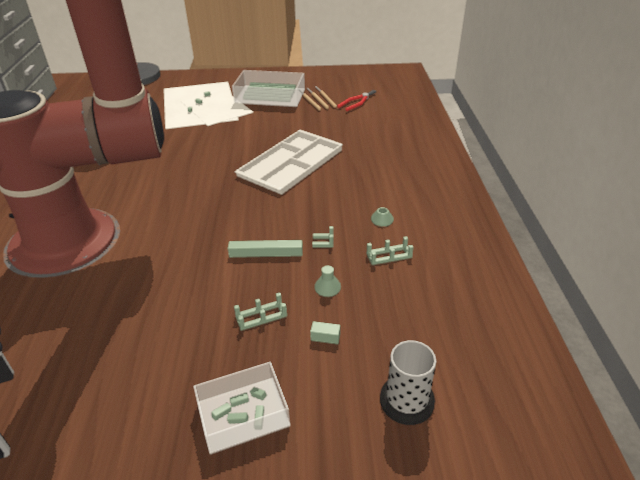

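The top view (crop) and the side view show the whole kit. The cup with its stem is at crop (468,228) and the runner at (372,345). The six-post frames are at (390,115) and (537,342). The stub, half frame and stemless cup are clearly separate from these, and the tray is at the left edge. Next I'll fit the tray pose with a wall template, which also settles its 180° ambiguity.

```bash
cat >> h.py <<'E'
def yaw_now(s):
    w,x,y,z=s["tool_rot"]; return np.arctan2(2*(x*y+w*z),1-2*(y*y+z*z))
def go(x,y,z,yaw,half=True):
    s=state(); p=s["tool_pos"]; a=yaw_now(s); d=yaw-a; per=np.pi if half else 2*np.pi
    d=(d+per/2)%per-per/2; b=a+d
    D=np.array([x,y,z])-p
    print("t %.1f pos"%s["time"],np.round(p*1000,1),"yaw %.3f q6 %.2f w %.3f gf %.0f"%(a,s["joint_pos"][5],s["gripper_width"],s["grasp_force"]),
     "| turn z %.3f then shift cm x %.2f y %.2f z %.2f"%(-d,100*(D[0]*np.cos(b)+D[1]*np.sin(b)),100*(D[0]*np.sin(b)-D[1]*np.cos(b)),-100*D[2]))
E
python3 - <<'E'
from h import *
from scipy.optimize import minimize
T=np.zeros((240,380),np.uint8); o=np.array([190,120])
def r(cx,cy,w,h,v): T[round(o[1]+cy-h/2):round(o[1]+cy+h/2),round(o[0]+cx-w/2):round(o[0]+cx+w/2)]=v
r(0,0,254,144,1)
for a in((-37,35,172,66),(88,35,70,66),(-62.5,-35,121,66),(62.5,-35,121,66)): r(*a,0)
dt=cv2.distanceTransform(1-T,cv2.DIST_L2,5)
Q={}
for n in("top","side"):
    W=cloud(grab_frame(n)); m=(np.hypot(W[...,0]-.487,W[...,1]-.287)<.17)&(W[...,2]>0.0125)&(W[...,2]<.022); q=W[m][:,:2]*1000
    best=None
    for th0 in(.9,.9+np.pi):
        def f(v):
            c,s=np.cos(v[2]*.01),np.sin(v[2]*.01); d=q-v[:2]
            X=np.stack([c*d[:,0]+s*d[:,1]+o[0],-s*d[:,0]+c*d[:,1]+o[1]]).astype(np.float32)-.5
            return np.minimum(cv2.remap(dt,X[0][None],X[1][None],cv2.INTER_LINEAR,borderValue=30),12).mean()
        for dx in(-4,4):
            R=minimize(f,[488+dx,287,th0*100],method="Nelder-Mead",options=dict(initial_simplex=[[488+dx,287,th0*100],[494,287,th0*100],[488,293,th0*100],[488,287,th0*100+5]]))
            print(n,len(q),np.round(R.x,1),round(R.fun,2))
go(.4348,-.2448,.013,np.radians(20.2))
E
```

```text
top 1618 [487.  286.   90.2] 0.95
top 1618 [487.  286.   90.2] 0.95
top 1618 [487.  286.  404.4] 1.9
top 1618 [487.  286.  404.4] 1.9
side 768 [488.3 284.9  90.2] 1.34
side 768 [488.3 284.9  90.2] 1.34
side 768 [488.1 284.6 404.4] 2.27
side 768 [488.1 284.6 404.4] 2.27
t 1.2 pos [ 212.4 -587.8  231.3] yaw 0.347 q6 -0.12 w 1.000 gf 0 | turn z -0.006 then shift cm x 32.71 y -24.51 z 21.83
```

jog_arm --moves '[[[6.5,2.71,-2.05,0,0,0,0],[6.5,2.71,-2.05,0,0,0,0],[6.5,2.71,-2.05,0.5,0,0,0],[6.5,2.71,-2.05,1,0,0,0],[6.5,2.71,-2.05,1,0,0,0],[6.5,2.71,-2.05,1,0,0,0],[6.5,2.71,-2.05,1,0,0,0],[6.5,2.71,-2.05,1,0,0,0],[6.5,2.71,-2.05,1,0,0,0],[6.5,2.71,-2.05,1,0,0,0],[6.5,2.71,-2.05,1,0,0,0],[6.5,2.71,-2.05,1,0,0,0],[6.5,0,0,0,0,0,0],[6.5,0,0,0,0,0,0]]]'

```text
time: 2.37
tool_pos: [0.4349, -0.2443, 0.1356]
tool_rot: [-0.0, 0.985, 0.174, -0.001]
contact_force: [0.1, -0.6, 1.0]
gripper_width: 0.759
grasp_force: 0.0
```

jog_arm --moves '[[[6.5,0,0,3.0,0,0,0],[6.5,0,0,3.0,0,0,0],[6.5,0,0,3.0,0,0,0],[6.5,0,0,2.2,0,0,0],[6.5,0,0,1.05,0,0,0],[6.5,0,0,0,0,0,0],[2.5,0,0,0,0,0,0],[2.5,0,0,0,0,0,0],[2.5,0,0,0,0,0,0],[2.5,0,0,0,0,0,0],[2.5,0,0,0,0,0,0],[2.5,0,0,0,0,0,0]]]'

```text
time: 3.37
tool_pos: [0.4363, -0.2475, 0.0164]
tool_rot: [0.002, 0.985, 0.173, 0.001]
contact_force: [-0.3, -1.0, 6.4]
gripper_width: 0.393
grasp_force: 60.0
```

jog_arm --moves '[[[2.5,0,0,-0.5,0,0,0],[2.5,0,0,-1.5,0,0,0],[2.5,0,0,-3,0,0,0],[2.5,0,0,-3,0,0,0],[2.5,0,0,0,0,0,0],[2.5,0,0,0,0,0,0]]]'

```text
time: 3.87
tool_pos: [0.4362, -0.247, 0.0968]
tool_rot: [0.002, 0.985, 0.173, 0.002]
contact_force: [1.0, 0.9, -0.6]
gripper_width: 0.392
grasp_force: 59.7
```

```bash
python3 - <<'E'
from h import *
f=grab_frame("side"); cv2.imwrite("pics/g1.png",cv2.resize(f["color"][180:360,160:400],None,fx=3,fy=3))
go(.4762,.2148,.09,.902)
E
```

```text
t 3.9 pos [ 435.1 -246.1   94.8] yaw 0.347 q6 0.56 w 0.392 gf 60 | turn z -0.555 then shift cm x 38.71 y -25.35 z 0.48
```

View pics/g1.png

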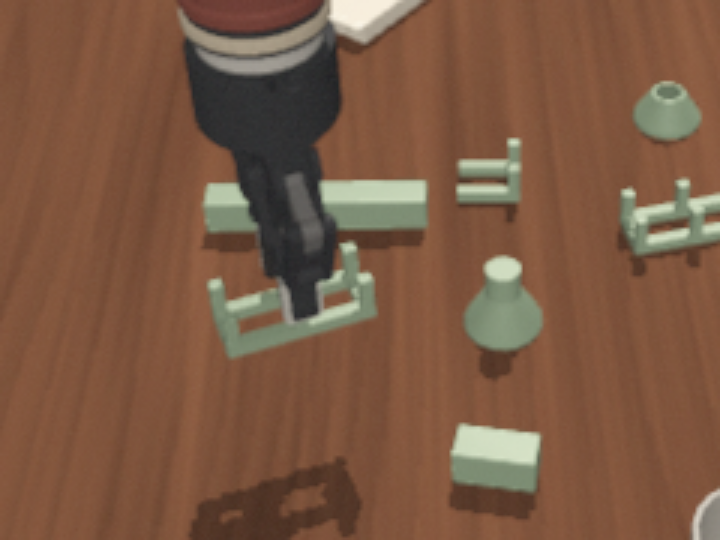

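The frame is held level, gripped on its middle posts at crop (303,300). The fingertip looks low, so I'll measure its height against the frame before going over the tray walls.

```bash
python3 - <<'E'
from h import *
for n in("side","top"):
    f=grab_frame(n); W=cloud(f); hsv=cv2.cvtColor(f["color"],cv2.COLOR_BGR2HSV).astype(int)
    near=(np.hypot(W[...,0]-.4355,W[...,1]+.2465)<.06)&(W[...,2]>.05)&(W[...,2]<.16)
    g=near&(abs(hsv[...,0]-60)<20)&(hsv[...,1]>45)
    k=near&(hsv[...,1]<45)
    print(n,"frame z pct 1,5,50,95,99",np.round(np.percentile(W[g][:,2],[1,5,50,95,99])*1000,1),g.sum(),"| finger z pct .5,1,3,10",np.round(np.percentile(W[k][:,2],[.5,1,3,10])*1000,1),k.sum())
    if n=="side":
        v,u=np.nonzero(k); z=W[k][:,2]; o=np.argsort(z)[:12]; print([(int(u[i]),int(v[i]),round(z[i]*1000),tuple(int(c) for c in hsv[v[i],u[i]])) for i in o])
print(state()["tool_pos"])
E
```

```text
side frame z pct 1,5,50,95,99 [ 77.3  78.7  85.8 102.9 105.9] 226 | finger z pct .5,1,3,10 [78.6 79.  80.5 83.8] 687
[(269, 277, 78, (49, 44, 138)), (275, 287, 78, (48, 44, 138)), (267, 278, 78, (39, 44, 134)), (251, 281, 78, (49, 44, 138)), (276, 287, 79, (48, 43, 137)), (253, 282, 79, (24, 29, 131)), (265, 290, 79, (49, 44, 140)), (283, 285, 79, (48, 43, 138)), (272, 276, 79, (49, 44, 138)), (282, 285, 79, (49, 44, 138)), (248, 295, 79, (48, 44, 138)), (258, 292, 80, (49, 44, 138))]
top frame z pct 1,5,50,95,99 [ 80.6  82.2  87.2 105.7 106.5] 97 | finger z pct .5,1,3,10 [82.5 82.5 82.6 82.9] 2
[ 0.43386735 -0.24520751  0.09262896]
```

```bash
python3 - <<'E'
from h import *
f=grab_frame("side"); W=cloud(f)
for u in(258,261,264):
    for v in range(272,294,2): print(u,v,np.round(W[v,u]*1000),f["color"][v,u])
E
```

```text
258 272 [ 446. -298.  156.] [47 47 48]
258 274 [ 445. -297.  152.] [48 47 47]
258 276 [ 445. -295.  145.] [48 47 48]
258 278 [ 442. -275.  122.] [44 45 44]
258 280 [ 441. -272.  115.] [49 48 47]
258 282 [ 441. -277.  115.] [48 47 46]
258 284 [ 441. -275.  109.] [53 52 51]
258 286 [ 440. -273.  102.] [46 45 43]
258 288 [ 439. -268.   93.] [118 131 128]
258 290 [ 438. -264.   84.] [115 139 124]
258 292 [ 437. -263.   78.] [116 140 123]
261 272 [ 449. -288.  147.] [55 55 55]
261 274 [ 449. -290.  145.] [53 52 52]
261 276 [ 449. -289.  139.] [47 44 45]
261 278 [ 446. -275.  122.] [52 50 48]
261 280 [ 446. -273.  115.] [50 49 47]
261 282 [ 446. -274.  112.] [51 50 50]
261 284 [ 445. -272.  105.] [48 46 45]
261 286 [ 445. -273.  102.] [52 54 54]
261 288 [ 443. -261.   86.] [144 167 156]
261 290 [ 443. -262.   82.] [116 142 126]
261 292 [ 442. -260.   76.] [107 131 122]
264 272 [ 454. -288.  147.] [56 54 54]
264 274 [ 454. -288.  143.] [47 47 48]
264 276 [ 451. -272.  123.] [101 106 110]
264 278 [ 451. -271.  118.] [100 104 107]
264 280 [ 451. -273.  115.] [84 87 90]
264 282 [ 450. -273.  111.] [77 78 81]
264 284 [ 450. -272.  105.] [62 63 64]
264 286 [ 448. -263.   92.] [126 141 139]
264 288 [ 448. -261.   86.] [163 192 177]
264 290 [ 447. -260.   80.] [114 138 122]
264 292 [ 438. -184.   -0.] [ 79 102 122]
```

jog_arm --moves '[[[2.5,0,0,0,0,0,-0.111],[2.5,0,0,0,0,0,-0.111],[2.5,0,0,0,0,0,-0.111],[2.5,0,0,0,0,0,-0.111],[2.5,0,0,0,0,0,-0.111],[2.5,3.22,-2.11,0,0,0,0],[2.5,3.22,-2.11,0,0,0,0],[2.5,3.22,-2.11,0,0,0,0],[2.5,3.22,-2.11,0,0,0,0],[2.5,3.22,-2.11,0,0,0,0],[2.5,3.22,-2.11,0,0,0,0],[2.5,3.22,-2.11,0,0,0,0],[2.5,3.22,-2.11,0,0,0,0],[2.5,3.22,-2.11,0,0,0,0],[2.5,3.22,-2.11,0,0,0,0],[2.5,3.22,-2.11,0,0,0,0],[2.5,3.22,-2.11,0,0,0,0],[2.5,0,0,0,0,0,0],[2.5,0,0,0,0,0,0]]]'

```text
time: 5.65
tool_pos: [0.4745, 0.2157, 0.0923]
tool_rot: [-0.0, 0.899, 0.437, -0.002]
contact_force: [-0.2, 0.2, -0.5]
gripper_width: 0.396
grasp_force: 59.8
```

```bash
python3 - <<'E'
from h import *
go(.4762,.2148,.0185,.902); print(state()["tool_pos"])
f=grab_frame("side");W=cloud(f);hsv=cv2.cvtColor(f["color"],cv2.COLOR_BGR2HSV).astype(int)
g=(np.hypot(W[...,0]-.476,W[...,1]-.215)<.07)&(W[...,2]>.05)&(W[...,2]<.13)&(abs(hsv[...,0]-60)<20)&(hsv[...,1]>45)
q=W[g];print(g.sum(),np.round(np.percentile(q[:,2],[1,5,95,99])*1000,1),cv2.minAreaRect((q[:,:2]*1000).astype(np.float32)))
for i in range(3): go(.4762,.2148,.0185,.902); grab_frame("top")
E
```

```text
t 5.7 pos [474.5 215.7  92.3] yaw 0.906 q6 0.95 w 0.396 gf 60 | turn z 0.004 then shift cm x 0.03 y 0.19 z 7.38
[0.47448978 0.21571376 0.09225639]
146 [ 77.4  78.1 102.6 103.8] ((474.5367736816406, 211.54019165039062), (85.7509994506836, 37.41083908081055), 51.356689453125)
t 5.7 pos [474.6 214.5  92.3] yaw 0.904 q6 0.95 w 0.395 gf 60 | turn z 0.002 then shift cm x 0.12 y 0.11 z 7.38
t 5.8 pos [474.8 213.7  92.4] yaw 0.902 q6 0.95 w 0.392 gf 60 | turn z 0.000 then shift cm x 0.17 y 0.05 z 7.39
t 5.8 pos [475.  213.3  92.7] yaw 0.901 q6 0.95 w 0.394 gf 60 | turn z -0.001 then shift cm x 0.19 y 0.00 z 7.42
```

jog_arm --moves '[[[2.5,0.15,0.1,2.0,0,0,0],[2.5,0,0,2.0,0,0,0],[2.5,0,0,1.5,0,0,0],[2.5,0,0,0.8,0,0,0],[2.5,0,0,0.4,0,0,0],[2.5,0,0,0.3,0,0,0],[2.5,0,0,0,0,0,0],[2.5,0,0,0,0,0,0]]]'

```text
time: 6.52
tool_pos: [0.4781, 0.2148, 0.0247]
tool_rot: [0.0, 0.9, 0.436, 0.001]
contact_force: [1.0, -0.1, -0.0]
gripper_width: 0.394
grasp_force: 59.8
```

```bash
python3 - <<'E'
from h import *
for n in("side","top"):
    f=grab_frame(n);W=cloud(f);hsv=cv2.cvtColor(f["color"],cv2.COLOR_BGR2HSV).astype(int)
    g=(np.hypot(W[...,0]-.476,W[...,1]-.215)<.07)&(W[...,2]>.0)&(W[...,2]<.05)&(abs(hsv[...,0]-60)<20)&(hsv[...,1]>45)
    q=W[g];print(g.sum(),np.round(np.percentile(q[:,2],[1,5,95,99])*1000,1),state()["tool_pos"],state()["contact_force"])
E
```

```text
133 [ 8.8 10.  35.2 36.1] [0.4782235  0.21492039 0.02484526] [ 0.42461334  0.05875211 -0.06880808]
140 [12.8 13.8 37.5 40. ] [0.47820877 0.21498577 0.02486036] [-0.63078467  0.01894135  0.09049614]
```

jog_arm --moves '[[[2.5,0,0,0.2,0,0,0],[2.5,0,0,0.1,0,0,0],[2.5,0,0,0,0,0,0],[2.5,0,0,0,0,0,0]]]'

```text
time: 6.95
tool_pos: [0.4773, 0.2149, 0.0208]
tool_rot: [-0.0, 0.9, 0.436, -0.0]
contact_force: [0.1, -0.2, 0.0]
gripper_width: 0.392
grasp_force: 59.8
```

jog_arm --moves '[[[2.5,0,0,0.1,0,0,0],[2.5,0,0,0,0,0,0],[2.5,0,0,0,0,0,0]]]'

```text
time: 7.2
tool_pos: [0.4775, 0.2149, 0.0205]
tool_rot: [-0.0, 0.9, 0.436, -0.0]
contact_force: [-3.3, -0.9, 5.1]
gripper_width: 0.391
grasp_force: 60.3
```

jog_arm --moves '[[[5.5,0,0,0,0,0,0],[5.5,0,0,0,0,0,0],[5.5,0,0,0,0,0,0],[5.5,0,0,-1.0,0,0,0],[5.5,0,0,-2.5,0,0,0],[6.5,0,0,-3.5,0,0,0],[6.5,0,0,-2,0,0,0],[6.5,0,0,0,0,0,0.115],[6.5,0,0,0,0,0,0.115],[6.5,0,0,0,0,0,0.115],[6.5,0,0,0,0,0,0.115],[6.5,0,0,0,0,0,0.115],[6.5,0,0,0,0,0,0.117]]]'

```text
time: 8.28
tool_pos: [0.4775, 0.2149, 0.1105]
tool_rot: [-0.0, 0.995, 0.102, 0.0]
contact_force: [0.2, 0.4, 0.3]
gripper_width: 0.764
grasp_force: 0.0
```

jog_arm --moves '[[[6.5,1.42,3.45,0,0,0,0],[6.5,1.42,3.45,0,0,0,0],[6.5,1.42,3.45,0,0,0,0],[6.5,1.42,3.45,0,0,0,0],[6.5,1.42,3.45,0,0,0,0],[6.5,1.42,3.45,0,0,0,0],[6.5,1.42,3.45,0,0,0,0],[6.5,1.42,3.45,0,0,0,0],[6.5,1.42,3.45,0,0,0,0],[6.5,1.42,3.45,0,0,0,0],[6.5,0,0,0,0,0,0],[6.5,0,0,0,0,0,0],[6.5,0,0,0,0,0,0]]]'

```text
time: 9.37
tool_pos: [0.6878, -0.0928, 0.1099]
tool_rot: [-0.0, 0.995, 0.105, -0.0]
contact_force: [-0.1, 0.3, 0.7]
gripper_width: 0.763
grasp_force: 0.0
```

```bash
python3 - <<'E'
from h import *
go(.688,-.093,.0165,.2094)
f=grab_frame("top"); cv2.imwrite("pics/p1.png",f["color"][150:450,60:460]); W=cloud(f);hsv=cv2.cvtColor(f["color"],cv2.COLOR_BGR2HSV).astype(int)
g=(np.hypot(W[...,0]-.476,W[...,1]-.215)<.07)&(W[...,2]<.05)&(abs(hsv[...,0]-60)<20)&(hsv[...,1]>45)
q=W[g];print(g.sum(),np.round(np.percentile(q[:,2],[1,5,95,99])*1000,1),cv2.minAreaRect((q[:,:2]*1000).astype(np.float32)))
go(.688,-.093,.0165,.2094)
E
```

```text
t 9.4 pos [687.8 -92.8 109.9] yaw 0.210 q6 1.12 w 0.763 gf 0 | turn z 0.000 then shift cm x 0.01 y 0.02 z 9.34
329 [ 7.5  8.8 34.  35.2] ((476.8936462402344, 214.3413848876953), (85.7710952758789, 35.24333572387695), 51.15862274169922)
t 9.4 pos [687.6 -92.2 109.8] yaw 0.210 q6 1.12 w 0.762 gf 0 | turn z 0.001 then shift cm x 0.02 y 0.09 z 9.33
```

View pics/p1.png

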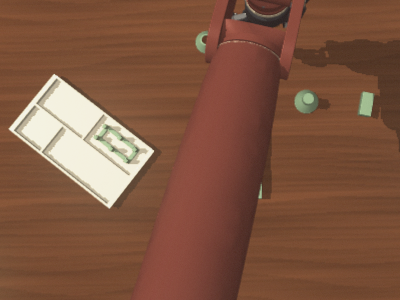

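Frame A lies flat in the right-hand equal compartment, at picture (118,143), and the tray layout matches the fit. Next is frame B.

jog_arm --moves '[[[6.5,0,0,3.0,0,0,0],[6.5,0,0,3.0,0,0,0],[6.5,0,0,2.2,0,0,0],[6.5,0,0,1.1,0,0,0],[6.5,0,0,0.1,0,0,0],[6.5,0,0,0,0,0,0],[2.5,0,0,0,0,0,0],[2.5,0,0,0,0,0,0],[2.5,0,0,0,0,0,0],[2.5,0,0,0,0,0,0],[2.5,0,0,0,0,0,0],[2.5,0,0,0,0,0,0]]]'

```text
time: 10.42
tool_pos: [0.69, -0.0934, 0.0188]
tool_rot: [0.001, 0.995, 0.105, 0.002]
contact_force: [-1.0, 0.7, 6.0]
gripper_width: 0.39
grasp_force: 59.1
```

jog_arm --moves '[[[2.5,0,0,-0.5,0,0,0],[2.5,0,0,-1.5,0,0,0],[2.5,0,0,-3,0,0,0],[2.5,0,0,-3,0,0,0],[2.5,0,0,0,0,0,0],[2.5,0,0,0,0,0,0]]]'

```text
time: 10.92
tool_pos: [0.6904, -0.0936, 0.1004]
tool_rot: [0.001, 0.995, 0.105, 0.003]
contact_force: [0.1, 0.3, -0.8]
gripper_width: 0.39
grasp_force: 59.6
```

```bash
python3 - <<'E'
from h import *
go(.5537,.3128,.0205,.902)
f=grab_frame("side");W=cloud(f);hsv=cv2.cvtColor(f["color"],cv2.COLOR_BGR2HSV).astype(int)
g=(np.hypot(W[...,0]-.688,W[...,1]+.093)<.07)&(W[...,2]>.05)&(W[...,2]<.13)&(abs(hsv[...,0]-60)<20)&(hsv[...,1]>45)
q=W[g];print(g.sum(),np.round(np.percentile(q[:,2],[1,5,95,99])*1000,1),cv2.minAreaRect((q[:,:2]*1000).astype(np.float32)))
E
```

```text
t 10.9 pos [690.4 -93.6 100.4] yaw 0.210 q6 1.12 w 0.390 gf 60 | turn z -0.692 then shift cm x 23.42 y -35.92 z 7.99
286 [ 80.9  82.3 105.2 109.4] ((688.199951171875, -95.90980529785156), (84.19532012939453, 38.56401443481445), 12.112377166748047)
```

jog_arm --moves '[[[2.5,0,0,0,0,0,-0.115],[2.5,0,0,0,0,0,-0.115],[2.5,0,0,0,0,0,-0.115],[2.5,0,0,0,0,0,-0.115],[2.5,0,0,0,0,0,-0.115],[2.5,0,0,0,0,0,-0.117],[2.5,1.95,-2.99,0,0,0,0],[2.5,1.95,-2.99,0,0,0,0],[2.5,1.95,-2.99,0,0,0,0],[2.5,1.95,-2.99,0,0,0,0],[2.5,1.95,-2.99,0,0,0,0],[2.5,1.95,-2.99,0,0,0,0],[2.5,1.95,-2.99,0,0,0,0],[2.5,1.95,-2.99,0,0,0,0],[2.5,1.95,-2.99,0,0,0,0],[2.5,1.95,-2.99,0,0,0,0],[2.5,1.95,-2.99,0,0,0,0],[2.5,1.95,-2.99,0,0,0,0],[2.5,0,0,0,0,0,0],[2.5,0,0,0,0,0,0]]]'

```text
time: 12.63
tool_pos: [0.5498, 0.3141, 0.0939]
tool_rot: [0.0, 0.899, 0.437, -0.002]
contact_force: [0.3, 0.0, -0.5]
gripper_width: 0.389
grasp_force: 59.7
```

```bash
python3 - <<'E'
from h import *
f=grab_frame("side");W=cloud(f);hsv=cv2.cvtColor(f["color"],cv2.COLOR_BGR2HSV).astype(int)
g=(np.hypot(W[...,0]-.5537,W[...,1]-.3128)<.07)&(W[...,2]>.05)&(W[...,2]<.13)&(abs(hsv[...,0]-60)<20)&(hsv[...,1]>45)
q=W[g];print(g.sum(),np.round(np.percentile(q[:,2],[1,5,95,99])*1000,1),cv2.minAreaRect((q[:,:2]*1000).astype(np.float32)))
go(.5537,.3128,.0228,.902)
E
```

```text
124 [ 75.9  78.4 102.8 104.6] ((550.811767578125, 307.59918212890625), (88.14385223388672, 46.11749267578125), 41.140037536621094)
t 12.7 pos [550.5 312.9  94.2] yaw 0.903 q6 1.07 w 0.385 gf 60 | turn z 0.001 then shift cm x 0.18 y 0.26 z 7.14
```

jog_arm --moves '[[[2.5,0.1,0.1,2.0,0,0,0],[2.5,0,0,2.0,0,0,0],[2.5,0,0,1.5,0,0,0],[2.5,0,0,0.7,0,0,0],[2.5,0,0,0.3,0,0,0],[2.5,0,0,0.2,0,0,0],[2.5,0,0,0,0,0,0],[2.5,0,0,0,0,0,0]]]'

```text
time: 13.35
tool_pos: [0.554, 0.3134, 0.0299]
tool_rot: [0.0, 0.9, 0.436, 0.001]
contact_force: [0.0, -0.0, 0.2]
gripper_width: 0.384
grasp_force: 59.7
```

jog_arm --moves '[[[2.5,0,0,0.2,0,0,0],[2.5,0,0,0,0,0,0],[2.5,0,0,0,0,0,0]]]'

```text
time: 13.6
tool_pos: [0.5534, 0.3134, 0.0273]
tool_rot: [0.0, 0.9, 0.436, 0.0]
contact_force: [0.3, 0.5, -0.8]
gripper_width: 0.392
grasp_force: 59.7
```

jog_arm --moves '[[[2.5,0,0,0.2,0,0,0],[2.5,0,0,0.1,0,0,0],[2.5,0,0,0,0,0,0],[2.5,0,0,0,0,0,0]]]'

```text
time: 13.93
tool_pos: [0.553, 0.3131, 0.0236]
tool_rot: [-0.0, 0.9, 0.436, -0.0]
contact_force: [0.3, -0.0, -0.0]
gripper_width: 0.388
grasp_force: 59.7
```

jog_arm --moves '[[[2.5,0,0,0.1,0,0,0],[2.5,0,0,0,0,0,0],[2.5,0,0,0,0,0,0]]]'

```text
time: 14.18
tool_pos: [0.5533, 0.3133, 0.0229]
tool_rot: [-0.0, 0.9, 0.436, 0.0]
contact_force: [0.4, 0.7, 0.6]
gripper_width: 0.386
grasp_force: 59.8
```

jog_arm --moves '[[[2.5,0,0,0.08,0,0,0],[2.5,0,0,0,0,0,0],[5.5,0,0,0,0,0,0],[5.5,0,0,0,0,0,0],[5.5,0,0,0,0,0,0],[5.5,0,0,-1.0,0,0,0],[5.5,0,0,-2.5,0,0,0],[5.5,0,0,-3.5,0,0,0],[5.5,0,0,-2,0,0,0]]]'

```text
time: 14.93
tool_pos: [0.5543, 0.3137, 0.1158]
tool_rot: [0.0, 0.9, 0.436, 0.002]
contact_force: [1.4, 1.6, 2.0]
gripper_width: 0.65
grasp_force: 0.0
```

jog_arm --moves '[[[5.5,-2.93,2.37,0,0,0,0],[5.5,-2.93,2.37,0,0,0,0],[5.5,-2.93,2.37,0,0,0,0],[5.5,-2.93,2.37,0,0,0,0],[5.5,-2.93,2.37,0,0,0,0],[5.5,-2.93,2.37,0,0,0,0],[5.5,-2.93,2.37,0,0,0,0],[5.5,-2.93,2.37,0,0,0,0],[5.5,-2.93,2.37,0,0,0,0],[5.5,-2.93,2.37,0,0,0,0],[5.5,-2.93,2.37,0,0,0,0],[5.5,-2.93,2.37,0,0,0,0],[5.5,-2.93,2.37,0,0,0,0],[5.5,0,0,0,0,0,0],[5.5,0,0,0,0,0,0]]]'

```text
time: 16.18
tool_pos: [0.5587, -0.1786, 0.1127]
tool_rot: [0.0, 0.901, 0.434, 0.0]
contact_force: [0.1, -0.8, -0.8]
gripper_width: 0.643
grasp_force: 0.0
```

```bash
python3 - <<'E'
from h import *
go(.5577,-.1768,.031,.902)
f=grab_frame("top"); cv2.imwrite("pics/p2.png",np.vstack([cv2.resize(f["color"][150:450,60:460],(600,450))])); W=cloud(f);hsv=cv2.cvtColor(f["color"],cv2.COLOR_BGR2HSV).astype(int)
g=(np.hypot(W[...,0]-.5537,W[...,1]-.3128)<.07)&(W[...,2]<.05)&(abs(hsv[...,0]-60)<20)&(hsv[...,1]>45)
q=W[g];print(g.sum(),np.round(np.percentile(q[:,2],[1,5,95,99])*1000,1),cv2.minAreaRect((q[:,:2]*1000).astype(np.float32)))
go(.5577,-.1768,.031,.902)
E
```

```text
t 16.2 pos [ 558.7 -178.6  112.7] yaw 0.898 q6 0.24 w 0.643 gf 0 | turn z -0.004 then shift cm x 0.08 y -0.19 z 8.17
334 [ 7.8  8.9 33.8 34.9] ((551.5984497070312, 310.4254150390625), (85.0648422241211, 35.34638595581055), 51.34696960449219)
t 16.2 pos [ 558.6 -177.1  112.4] yaw 0.900 q6 0.24 w 0.643 gf 0 | turn z -0.002 then shift cm x -0.03 y -0.09 z 8.14
```

View pics/p2.png

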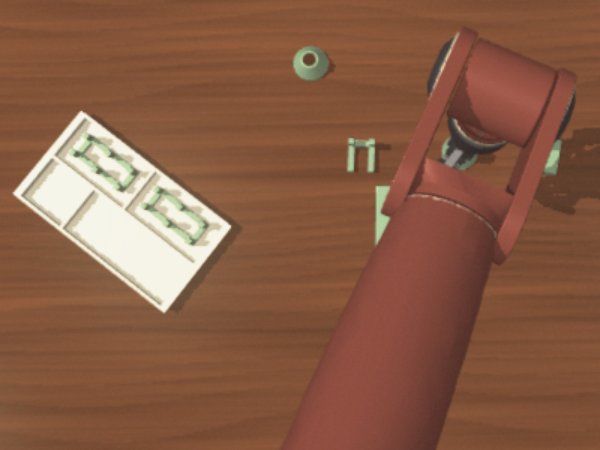

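Both frames lie flat in their compartments, at (105,162) and (173,214). Now the cup.

jog_arm --moves '[[[5.5,0,-0.08,2.5,0,0,0],[5.5,0,0,2.5,0,0,0],[5.5,0,0,2.0,0,0,0],[5.5,0,0,1.0,0,0,0],[5.5,0,0,0.2,0,0,0],[5.5,0,0,0,0,0,0],[1.2,0,0,0,0,0,0],[1.2,0,0,0,0,0,0],[1.2,0,0,0,0,0,0],[1.2,0,0,0,0,0,0],[1.2,0,0,0,0,0,0],[1.2,0,0,0,0,0,0]]]'

```text
time: 17.23
tool_pos: [0.5593, -0.1765, 0.0319]
tool_rot: [0.001, 0.9, 0.436, 0.001]
contact_force: [-1.8, 1.4, 6.1]
gripper_width: 0.229
grasp_force: 58.5
```

jog_arm --moves '[[[1.2,0,0,-0.5,0,0,0],[1.2,0,0,-1.5,0,0,0],[1.2,0,0,-3,0,0,0],[1.2,0,0,-3,0,0,0],[1.2,0,0,0,0,0,0],[1.2,0,0,0,0,0,0]]]'

```text
time: 17.73
tool_pos: [0.5596, -0.177, 0.1129]
tool_rot: [0.002, 0.9, 0.436, 0.002]
contact_force: [-0.7, 0.3, -1.5]
gripper_width: 0.223
grasp_force: 58.8
```

```bash
python3 - <<'E'
from h import *
go(.5146,.3762,.035,.902)
f=grab_frame("side");W=cloud(f);hsv=cv2.cvtColor(f["color"],cv2.COLOR_BGR2HSV).astype(int)
g=(np.hypot(W[...,0]-.5577,W[...,1]+.177)<.05)&(W[...,2]>.05)&(W[...,2]<.15)&(abs(hsv[...,0]-60)<20)&(hsv[...,1]>45)
q=W[g];print(g.sum(),np.round(np.percentile(q[:,2],[1,5,95,99])*1000,1),cv2.minAreaRect((q[:,:2]*1000).astype(np.float32)))
cv2.imwrite("pics/c1.png",cv2.resize(f["color"][180:330,240:420],None,fx=3,fy=3))
E
```

```text
t 17.7 pos [ 559.6 -177.   112.9] yaw 0.902 q6 0.24 w 0.223 gf 59 | turn z -0.000 then shift cm x 40.61 y -37.84 z 7.79
221 [ 80.9  82.7 125.9 128.2] ((556.0420532226562, -186.71823120117188), (32.06431579589844, 46.255802154541016), 63.69960021972656)
```

View pics/c1.png

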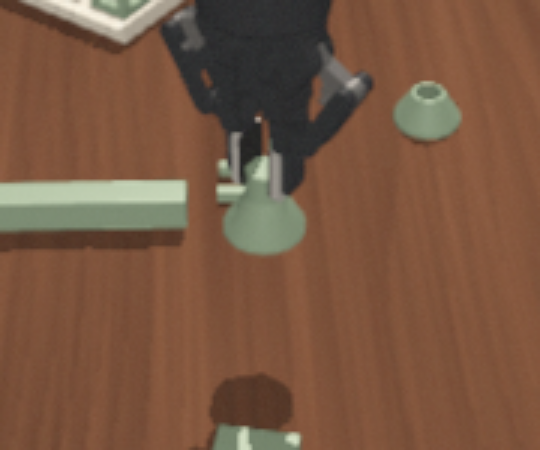

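The cup hangs straight in the fingers, by its stem at crop (262,175). I'll carry it to the small compartment.

jog_arm --moves '[[[1.2,2.707,-2.523,0,0,0,0],[1.2,2.707,-2.523,0,0,0,0],[1.2,2.707,-2.523,0,0,0,0],[1.2,2.707,-2.523,0,0,0,0],[1.2,2.707,-2.523,0,0,0,0],[1.2,2.707,-2.523,0,0,0,0],[1.2,2.707,-2.523,0,0,0,0],[1.2,2.707,-2.523,0,0,0,0],[1.2,2.707,-2.523,0,0,0,0],[1.2,2.707,-2.523,0,0,0,0],[1.2,2.707,-2.523,0,0,0,0],[1.2,2.707,-2.523,0,0,0,0],[1.2,2.707,-2.523,0,0,0,0],[1.2,2.707,-2.523,0,0,0,0],[1.2,2.707,-2.523,0,0,0,0],[1.2,0,0,0,0,0,0],[1.2,0,0,0,0,0,0],[1.2,0,0,0,0,0,0]]]'

```text
time: 19.28
tool_pos: [0.5119, 0.3763, 0.1079]
tool_rot: [0.0, 0.9, 0.436, -0.002]
contact_force: [1.4, 1.4, -0.9]
gripper_width: 0.227
grasp_force: 58.8
```

```bash
python3 - <<'E'
from h import *
f=grab_frame("side");W=cloud(f);hsv=cv2.cvtColor(f["color"],cv2.COLOR_BGR2HSV).astype(int)
g=(np.hypot(W[...,0]-.5146,W[...,1]-.3762)<.05)&(W[...,2]>.05)&(W[...,2]<.15)&(abs(hsv[...,0]-60)<20)&(hsv[...,1]>45)
q=W[g];print(g.sum(),np.round(np.percentile(q[:,2],[1,5,95,99])*1000,1),cv2.minAreaRect((q[:,:2]*1000).astype(np.float32)))
go(.5146,.3762,.036,.902)
E
```

```text
116 [ 75.2  77.6 114.7 121.3] ((509.1793212890625, 362.1195068359375), (29.864456176757812, 42.747867584228516), 74.99525451660156)
t 19.3 pos [512.3 375.8 108.3] yaw 0.901 q6 1.19 w 0.224 gf 59 | turn z -0.001 then shift cm x 0.17 y 0.16 z 7.23
```

jog_arm --moves '[[[1.2,0.1,0.1,2.0,0,0,0],[1.2,0,0,2.0,0,0,0],[1.2,0,0,1.5,0,0,0],[1.2,0,0,0.8,0,0,0],[1.2,0,0,0.3,0,0,0],[1.2,0,0,0.2,0,0,0],[1.2,0,0,0,0,0,0],[1.2,0,0,0,0,0,0],[1.2,0,0,0,0,0,0]]]'

```text
time: 20.08
tool_pos: [0.5152, 0.3777, 0.0433]
tool_rot: [-0.0, 0.9, 0.436, 0.001]
contact_force: [0.6, -0.5, 0.3]
gripper_width: 0.228
grasp_force: 58.8
```

jog_arm --moves '[[[1.2,0,0,0.2,0,0,0],[1.2,0,0,0.1,0,0,0],[1.2,0,0,0,0,0,0],[1.2,0,0,0,0,0,0]]]'

```text
time: 20.42
tool_pos: [0.5143, 0.3772, 0.039]
tool_rot: [-0.0, 0.9, 0.436, -0.0]
contact_force: [-0.8, 0.6, 0.1]
gripper_width: 0.226
grasp_force: 58.8
```

jog_arm --moves '[[[1.2,0,0,0.15,0,0,0],[1.2,0,0,0.1,0,0,0],[1.2,0,0,0,0,0,0],[1.2,0,0,0,0,0,0]]]'

```text
time: 20.75
tool_pos: [0.5143, 0.3772, 0.0363]
tool_rot: [0.0, 0.9, 0.436, -0.0]
contact_force: [0.2, -0.1, 0.7]
gripper_width: 0.23
grasp_force: 58.8
```

jog_arm --moves '[[[1.2,0,0,0.08,0,0,0],[1.2,0,0,0,0,0,0],[1.2,0,0,0,0,0,0]]]'

```text
time: 21.0
tool_pos: [0.5145, 0.3773, 0.0361]
tool_rot: [-0.0, 0.9, 0.436, 0.0]
contact_force: [-0.3, -0.2, 1.9]
gripper_width: 0.224
grasp_force: 59.0
```

jog_arm --moves '[[[5.0,0,0,0,0,0,0],[5.0,0,0,0,0,0,0],[5.0,0,0,0,0,0,0],[5.0,0,0,-1.0,0,0,0],[5.0,0,0,-2.5,0,0,0],[5.0,0,0,-3,0,0,0],[5.0,0,0,-1.5,0,0,0],[5.0,0,0,0,0,0,0.118],[5.0,0,0,0,0,0,0.118],[5.0,0,0,0,0,0,0.118],[5.0,0,0,0,0,0,0.118],[5.0,0,0,0,0,0,0.118],[5.0,0,0,0,0,0,0.118],[5.0,0,0,0,0,0,0.118],[5.0,0,0,0,0,0,0.121]]]'

```text
time: 22.25
tool_pos: [0.5145, 0.3773, 0.1162]
tool_rot: [-0.0, 1.0, -0.026, 0.0]
contact_force: [-0.2, -0.3, 0.8]
gripper_width: 0.587
grasp_force: 0.0
```

jog_arm --moves '[[[5.0,-0.48,3.74,0,0,0,0],[5.0,-0.48,3.74,0,0,0,0],[5.0,-0.48,3.74,0,0,0,0],[5.0,-0.48,3.74,0,0,0,0],[5.0,-0.48,3.74,0,0,0,0],[5.0,-0.48,3.74,0,0,0,0],[5.0,-0.48,3.74,0,0,0,0],[5.0,-0.48,3.74,0,0,0,0],[5.0,-0.48,3.74,0,0,0,0],[5.0,-0.48,3.74,0,0,0,0],[5.0,-0.48,3.74,0,0,0,0],[5.0,-0.48,3.74,0,0,0,0],[5.0,0,0,0,0,0,0],[5.0,0,0,0,0,0,0],[5.0,0,0,0,0,0,0]]]'

```text
time: 23.5
tool_pos: [0.4367, -0.0683, 0.116]
tool_rot: [-0.0, 1.0, -0.023, 0.0]
contact_force: [-0.0, 0.3, -0.6]
gripper_width: 0.587
grasp_force: 0.0
```

```bash
python3 - <<'E'
from h import *
go(.4365,-.069,.0115,-.045)
f=grab_frame("side"); cv2.imwrite("pics/p3.png",cv2.resize(f["color"][110:290,180:420],None,fx=3,fy=3))
go(.4365,-.069,.0115,-.045)
E
```

```text
t 23.5 pos [436.7 -68.3 116. ] yaw -0.046 q6 1.29 w 0.587 gf 0 | turn z -0.001 then shift cm x -0.02 y 0.07 z 10.45
t 23.6 pos [436.8 -67.7 115.9] yaw -0.044 q6 1.29 w 0.588 gf 0 | turn z 0.001 then shift cm x -0.02 y 0.13 z 10.44
```

View pics/p3.png

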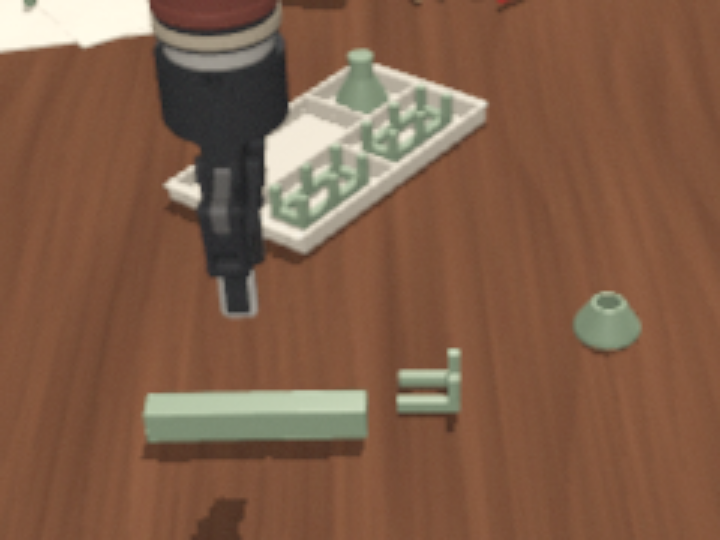

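The cup stands upright in the small compartment at (360,85), with both frames in place. The gripper is over the runner.

jog_arm --moves '[[[5.0,0,0.1,3.0,0,0,0],[5.0,0,0,3.0,0,0,0],[5.0,0,0,2.5,0,0,0],[5.0,0,0,1.5,0,0,0],[5.0,0,0,0.5,0,0,0],[5.0,0,0,0,0,0,0],[1.3,0,0,0,0,0,0],[1.3,0,0,0,0,0,0],[1.3,0,0,0,0,0,0],[1.3,0,0,0,0,0,0],[1.3,0,0,0,0,0,0],[1.3,0,0,0,0,0,0]]]'

```text
time: 24.55
tool_pos: [0.4382, -0.0698, 0.0126]
tool_rot: [0.0, 1.0, -0.023, 0.002]
contact_force: [0.5, 2.3, 6.4]
gripper_width: 0.26
grasp_force: 61.4
```

jog_arm --moves '[[[1.3,0,0,-0.5,0,0,0],[1.3,0,0,-1.5,0,0,0],[1.3,0,0,-3,0,0,0],[1.3,0,0,-3,0,0,0],[1.3,0,0,0,0,0,0],[1.3,0,0,0,0,0,0]]]'

```text
time: 25.05
tool_pos: [0.438, -0.0701, 0.093]
tool_rot: [0.001, 1.0, -0.023, 0.002]
contact_force: [-0.6, 0.2, -1.4]
gripper_width: 0.259
grasp_force: 60.6
```

```bash
python3 - <<'E'
from h import *
f=grab_frame("side");W=cloud(f);hsv=cv2.cvtColor(f["color"],cv2.COLOR_BGR2HSV).astype(int)
g=(abs(W[...,0]-.4365)<.1)&(abs(W[...,1]+.07)<.04)&(W[...,2]>.05)&(W[...,2]<.15)&(abs(hsv[...,0]-60)<20)&(hsv[...,1]>45)
q=W[g];print(g.sum(),np.round(np.percentile(q[:,2],[1,5,95,99])*1000,1),cv2.minAreaRect((q[:,:2]*1000).astype(np.float32)))
for a in(q[:,0]<.4,q[:,0]>.475): print(np.round(np.percentile(q[a][:,2],[3,50,97])*1000,1))
go(.4371,.2782,.015,.902)
E
```

```text
226 [ 80.6  81.6 100.7 103.8] ((436.35382080078125, -78.95851135253906), (11.052044868469238, 148.67124938964844), 87.81727600097656)
[ 80.6  89.9 100.6]
[82.  89.6 99.8]
t 25.1 pos [436.6 -69.6  91.1] yaw -0.045 q6 1.29 w 0.258 gf 61 | turn z -0.947 then shift cm x 27.32 y -21.53 z 7.61
```

jog_arm --moves '[[[1.3,0,0,0,0,0,-0.118],[1.3,0,0,0,0,0,-0.118],[1.3,0,0,0,0,0,-0.118],[1.3,0,0,0,0,0,-0.118],[1.3,0,0,0,0,0,-0.118],[1.3,0,0,0,0,0,-0.118],[1.3,0,0,0,0,0,-0.118],[1.3,0,0,0,0,0,-0.12],[1.3,2.73,-2.15,0,0,0,0],[1.3,2.73,-2.15,0,0,0,0],[1.3,2.73,-2.15,0,0,0,0],[1.3,2.73,-2.15,0,0,0,0],[1.3,2.73,-2.15,0,0,0,0],[1.3,2.73,-2.15,0,0,0,0],[1.3,2.73,-2.15,0,0,0,0],[1.3,2.73,-2.15,0,0,0,0],[1.3,2.73,-2.15,0,0,0,0],[1.3,2.73,-2.15,0,0,0,0]]]'

```text
time: 26.6
tool_pos: [0.4356, 0.279, 0.0883]
tool_rot: [0.0, 0.9, 0.435, -0.002]
contact_force: [1.5, -1.0, -0.2]
gripper_width: 0.261
grasp_force: 60.5
```

jog_arm --moves '[[[1.3,0,0,0,0,0,0],[1.3,0,0,0,0,0,0],[1.3,0,0,0,0,0,0],[1.3,0,0,0,0,0,0]]]'

```text
time: 26.93
tool_pos: [0.4368, 0.2767, 0.0894]
tool_rot: [0.0, 0.901, 0.435, -0.001]
contact_force: [0.4, 0.0, -0.8]
gripper_width: 0.26
grasp_force: 60.5
```

```bash
python3 - <<'E'
from h import *
f=grab_frame("side");W=cloud(f);hsv=cv2.cvtColor(f["color"],cv2.COLOR_BGR2HSV).astype(int)
g=(np.hypot(W[...,0]-.437,W[...,1]-.278)<.1)&(W[...,2]>.055)&(W[...,2]<.15)&(abs(hsv[...,0]-60)<20)&(hsv[...,1]>45)
q=W[g];print(g.sum(),np.round(np.percentile(q[:,2],[1,5,95,99])*1000,1),cv2.minAreaRect((q[:,:2]*1000).astype(np.float32)))
go(.4371,.2782,.0166,.902)
E
```

```text
290 [ 77.1  79.3 101.3 102.5] ((438.8434143066406, 268.115234375), (148.7164306640625, 33.078643798828125), 45.293968200683594)
t 27.0 pos [437.1 276.6  89.8] yaw 0.899 q6 1.09 w 0.260 gf 61 | turn z -0.003 then shift cm x 0.12 y -0.10 z 7.32
```

jog_arm --moves '[[[1.3,0.1,-0.1,2.0,0,0,0],[1.3,0,0,2.0,0,0,0],[1.3,0,0,1.5,0,0,0],[1.3,0,0,0.9,0,0,0],[1.3,0,0,0.3,0,0,0],[1.3,0,0,0.2,0,0,0],[1.3,0,0,0,0,0,0],[1.3,0,0,0,0,0,0],[1.3,0,0,0,0,0,0]]]'

```text
time: 27.73
tool_pos: [0.4382, 0.2797, 0.0228]
tool_rot: [0.0, 0.9, 0.435, 0.001]
contact_force: [-0.2, 0.2, -0.6]
gripper_width: 0.259
grasp_force: 60.5
```

jog_arm --moves '[[[1.3,0,0,0.15,0,0,0],[1.3,0,0,0.1,0,0,0],[1.3,0,0,0,0,0,0],[1.3,0,0,0,0,0,0]]]'

```text
time: 28.07
tool_pos: [0.4373, 0.2794, 0.0192]
tool_rot: [0.0, 0.9, 0.435, -0.0]
contact_force: [0.7, 0.0, -0.1]
gripper_width: 0.262
grasp_force: 60.5
```

jog_arm --moves '[[[1.3,0,0,0.15,0,0,0],[1.3,0,0,0.1,0,0,0],[1.3,0,0,0,0,0,0],[1.3,0,0,0,0,0,0]]]'

```text
time: 28.4
tool_pos: [0.4374, 0.2794, 0.0167]
tool_rot: [-0.0, 0.9, 0.435, 0.0]
contact_force: [0.1, 0.1, 0.2]
gripper_width: 0.261
grasp_force: 60.6
```

jog_arm --moves '[[[1.3,0,0,0.08,0,0,0],[1.3,0,0,0,0,0,0],[1.3,0,0,0,0,0,0]]]'

```text
time: 28.65
tool_pos: [0.4375, 0.2795, 0.0167]
tool_rot: [0.0, 0.9, 0.435, -0.0]
contact_force: [-1.2, -1.6, 5.8]
gripper_width: 0.258
grasp_force: 61.2
```

jog_arm --moves '[[[3.4,0,0,0,0,0,0],[3.4,0,0,0,0,0,0],[3.4,0,0,0,0,0,0],[3.4,0,0,-1.0,0,0,0],[3.4,0,0,-2.5,0,0,0],[3.4,0,0,-3.5,0,0,0],[3.4,0,0,-3.5,0,0,0],[3.4,0,0,-3.5,0,0,0],[3.4,-2,3,0,0,0,0],[3.4,-2,3,0,0,0,0],[3.4,-2,3,0,0,0,0],[3.4,-2,3,0,0,0,0],[3.4,-2,3,0,0,0,0],[3.4,-2,3,0,0,0,0],[3.4,-2,3,0,0,0,0],[3.4,-2,3,0,0,0,0],[3.4,0,0,0,0,0,0],[3.4,0,0,0,0,0,0],[3.4,0,0,0,0,0,0]]]'

```text
time: 30.23
tool_pos: [0.5259, 0.0053, 0.1562]
tool_rot: [-0.0, 0.9, 0.435, 0.0]
contact_force: [-0.2, -0.2, -0.3]
gripper_width: 0.401
grasp_force: 0.0
```

```bash
python3 - <<'E'
from h import *
print(state()["tool_pos"])
f=grab_frame("top"); cv2.imwrite("pics/end.png",cv2.resize(f["color"][200:400,60:320],None,fx=3,fy=3))
W=cloud(f);hsv=cv2.cvtColor(f["color"],cv2.COLOR_BGR2HSV).astype(int)
d=W[...,:2]*1000-[487.5,285.5]; c,s=np.cos(.902),np.sin(.902); X=np.dstack([c*d[...,0]+s*d[...,1],-s*d[...,0]+c*d[...,1]])
g0=(abs(hsv[...,0]-60)<20)&(hsv[...,1]>45)&(W[...,2]<.07)
for n,cx,cy,w in(("runner",-37,35,172),("cup",88,35,70),("eqL",-62.5,-35,121),("eqR",62.5,-35,121)):
    m=g0&(abs(X[...,0]-cx)<w/2)&(abs(X[...,1]-cy)<33)
    rc=cv2.minAreaRect(X[m].astype(np.float32)); print(n,m.sum(),"off",np.round(np.array(rc[0])-[cx,cy],1),np.round(rc[1]),round(rc[2],1),"z5,95",np.round(np.percentile(W[m][:,2],[5,95])*1000,1))
E
```

```text
[0.52594681 0.00525077 0.15617157]
runner 305 off [-1.8 -0.1] [148.  23.] 0.3 z5,95 [24.4 31.4]
cup 367 off [-4.2  0.4] [41. 46.] 23.1 z5,95 [ 9.4 47.2]
eqL 253 off [-0.3 -1.3] [84. 35.] 0.2 z5,95 [ 9.3 33.6]
eqR 247 off [-3.7 -0.1] [35. 84.] 89.6 z5,95 [ 9.5 33.9]
```

View pics/end.png

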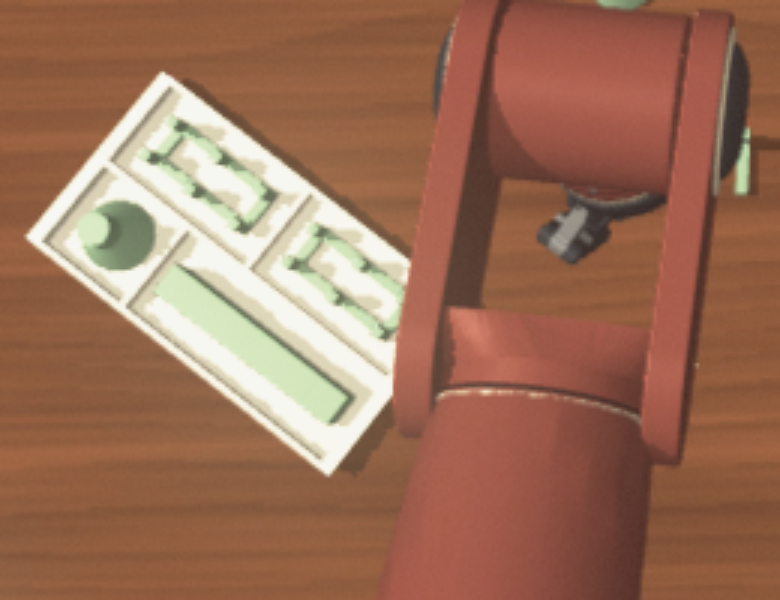

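All four pieces sit flat and centred: the cup at (115,235), the runner at (255,340), and the frames at (212,175) and (350,280). The arm is clear, so I'm handing in.

```bash
python3 -c "
from plant import *
print(job_done())"
```

```text
the job is handed in; nothing more can be done
None
```

The job is handed in at about 30 s of the 106 s allowed: cup, runner and both frames measured flat and within about 4 mm of their compartment centres, and the leave-in-place pieces were never gripped; the hand-in gave no verdict.

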